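# Hang the drawplate on its sloping keyhole peg

### The job

Hang the steel drawplate from its wooden rest on the empty peg of the green sloping board: pass the eye over the brass peg head, press the plate flat on the board, and slide it down the slope until the peg sits at the top end of the slot. Feel for the peg rather than forcing the plate (never press it on the easel with more than 50 N), leave it flat and pointing straight down the board, and do not disturb anything else on the bench.

Things in the scene. Friction and masses are not known exactly. Their poses are not given: they have to be found in the camera images.
- drawplate: Steel drawplate, 160 x 44 x 8 mm, 0.4 kg, small dark holes in its top. Origin: centre of its underside; x along its length to the keyhole end (at first roughly away from the robot), z out of its top. The keyhole goes through it: an eight-sided eye 20 mm across at x = +35 mm runs on towards +x as a slot 11 mm wide that ends at x = +66 mm. It starts lying flat, lengthwise on the wooden rest.
- rest: Fixed pale wooden rest, 130 x 28 x 26 mm high, under the drawplate, which overhangs it by about 8 mm on each long side. Origin: centre of its underside, x along its length.
- eye (a point): Centre of the drawplate's eye, at mid thickness (x = +35, z = 4 mm in the plate's frame); axes as the plate's.
- slot_end (a point): Point of the drawplate where the peg's axis lies when it hangs fully home, at the end of the slot, mid thickness (x = +62, z = 4 mm in the plate's frame); axes as the plate's. When hung it lies at about x = 0, z = 4 mm of peg_slot, on the peg across the slope.
- peg_slot (a point): Middle of the dark slot across the green easel's pale strip, on the strip's face, 150 mm above the bench. z out of the board (40 degrees from vertical, to the easel's front), x up the slope, y across. The peg stands along z at x = 0, but is clamped up to 8 mm off, either way along y; how far is not given. Steel neck 8 mm thick to z = 11 mm, flat brass head 16 mm across, z = 11 to 17.5 mm.
- easel: Fixed easel with the green sloping board, 40 degrees from level, rising away from the robot. Origin: centre of its underside. In the frame of peg_slot the green board covers x = -180 to +35 mm, 110 mm wide; down its middle runs the pale strip that the plate lies on, 16 mm proud of the green: 20 mm wide from x = -160 to -22 mm, 28 mm wide from there to +25 mm.
- brass_plate: Brass plate of the same shape as the drawplate, already hanging on the peg of the blue easel, which is otherwise like the green one; leave alone. Origin: centre of its underside, x towards its keyhole.
- doming_block: Steel doming block, 50 mm cube; leave alone. Origin: centre of its underside.
- tin: Red tin, 60 mm wide, 45 mm high; leave alone. Origin: centre of its underside.
- hammer: Hammer lying on the bench, 200 mm long, handle along its x; leave alone. Origin: on its underside, near its middle.
- tool_jar: Green glass jar of gravers, 68 mm wide, 150 mm high with the tools; leave alone. Origin: centre of its underside.
- flux_bottle: Amber bottle, 52 mm wide, 100 mm high; leave alone. Origin: centre of its underside.
- ring_clamp: Wooden ring clamp, 120 x 26 x 24 mm; leave alone. Origin: centre of its underside.
- pitch_bowl: Dark iron pitch bowl, 110 mm wide, 45 mm high; leave alone. Origin: centre of its underside.
Not all that is in view belongs to the job. There is more than one size of the drawplate; the one meant has the size given above. What is shaped like the easel but pink is not meant.

How it is judged:
By the outcome, as a careful person would: the job done as asked, in the order asked, and still so for the second after the job is handed in, with the robot touching nothing.
It also fails if it takes over 58 s, if anything falls off the work surface, if the arm or the gripper's body presses on something with over 40 N, if the wrist force passes 120 N, or if a joint passes its speed limit or range.

### The arm

A 6-joint arm with a two-finger parallel gripper is mounted at the origin on the work surface. World frame = base frame: x ahead of the robot, y to its left, z up, the work surface at z = 0. Lengths are in m, angles in rad, forces in N, time in s.
With the tool pointing down it reaches from about 0.35 to 0.775 m from the base axis. Payload 7.3 kg.
Tool frame: the origin (TCP) lies on the front face of the gripper's body, between the roots of the fingers; the fingertips stand ahead of it and the grasp point (between the pads) lies 47 mm ahead of it (finger_overhang is the z of the fingertips in the tool frame, in m); z points along the fingers, y is the line along which they close (so a half turn about z gives the same grasp; the last joint's range is limited). The gripper opens to 92 mm and grips with 3 to 60 N. Pads are 19 mm wide; open, the fingers measure 130 mm over their backs; the gripper's body (75 mm by 190 mm) begins 47 mm behind the grasp point.
Start: joints at [0.997, 0.342, 1.524, -0, 1.275, -0.146], TCP at [0.218, 0.478, 0.292] pointing down, gripper open.
Joint ranges: [-2.53, 2.53], [-0.77, 2.02], [0.04, 2.7], [-1, 4.14], [0.28, 2.66], [-3.11, 3.11]. Speed limits (rad/s): [2.57, 2.57, 3.14, 3.14, 3.14, 3.14].

### API

Orientations are given as [roll, pitch, yaw] about the fixed x, y, z axes, in that order (R = Rz(yaw) Ry(pitch) Rx(roll)).
In Python, from cell import * gives the robot as it stands. The module is installed in compiled form; this text tells all that it offers.
- The arm moves only by the tool arm_command, never from a script. Its argument "series" is a list of rows, each an object of numbers: "x", "y", "z": the shift along the tool's x, y, z in mm; "rx", "ry", "rz": the turn, a rotation vector about the tool's x, y, z in degrees. A call has 1 to 20 rows; each row is the pose to reach, as a shift and turn from the pose commanded when the call began, along the tool's axes at that moment; what a row does not reach only later rows make up. A row lasts 1/10 s, in which the tool goes at most 50 mm and 8.59 degrees, less where a joint would pass 70% of its speed; a pose out of reach is approached as far as the arm can. A call with a gripper value outside its range is refused whole. "hand" is the finger opening in mm, from 0 to 91.8, set as the call begins (left out, the last holds). The fingers move at their own pace and stop on an object; "squeeze" is the grip in N (left out, the last holds). Time passes only in rows, so rows that repeat a pose let the fingers close. It gives the time, the measured TCP pose, the force, the opening and the grip force at its end, in the units of the state.
- observe(): the state, without advancing time (a new reading comes with each control period).
- read_camera(name): name is "scene" or "top"; returns a dict with "pixels" (384x512x3 uint8, blue, green, red), "K" (3x3 intrinsics, pixels), "k1" (the pictures are not rectified: a ray, as slopes to the right and down, at radius r is drawn at 1 + k1 r^2 times it, then the intrinsics apply), "rvec" (rotation vector, rad) and "tvec" (3), from world to camera coordinates, as OpenCV has them. Camera axes: x right, y down, z forward; pixel columns grow to the right and rows downward; lengths in m; the calibration is good to about 2 mm. A picture is of the moment at which its call begins. There is no depth.
- hand_in(): hands the job in; it is judged then, once.
Trained networks look in a picture, given as the dict that the camera call returned (one of the last four; its "shot" number tells which), for a name from the list of things; names that differ only in an ending like _2 or _b are one class to them, and where a whole thing is asked for, a point or a joint stands for the part that bears it (a point fixed in the world has none). Each returns a list of dicts, best first, with "confidence" (0 to 1); they miss things now and then, are a little off and sometimes report something else, mostly with a low value. They report only what shows in the picture. A call takes as long as a camera call. They do not tell look-alikes from the thing itself.
- boxes_of(picture, query): "point" ([x, y, z] in m, in world coordinates, good to about 4 mm: the middle of the surface that is visible of it).
- trace(picture, query): "pixels" (384x512 bool, what is visible of it).
- mark_of(picture, query): "point" ([x, y, z] in m, in world coordinates, good to about 4 mm: a listed point, or the origin of a listed thing).
The state is a dict: "time": time; "qpos": joint angles; "qvel": joint speeds; "joint_efforts": joint torques, N m; "tool_pos": TCP position; "tool_rot": TCP orientation; "contact_force": force on the tool from outside, world axes, zero at the start; "torque": the same for the moment, N m; "opening": finger opening in m; "grip_force": force on a finger pad.
Only numpy, scipy, OpenCV 4.12 (cv2) and the standard library are available. Lean on these libraries where they do the work, as an engineer would, in place of code of your own. Each camera call takes 0.05 s, during which the arm holds its last target. There are 200 camera calls.

## Working session

There is one attempt and no reset: what is moved stays moved. The work goes in short steps, Python scripts to look and compute and a tool call to move; the robot and the scene stay as the last step left them, time stands still between calls to the robot, and variables do not carry over. Pictures are saved under pics/ and viewed, at most 10 in all, crops included, and the job is handed in when it is done.

Besides the shell and the picture viewer there is one more tool, called in YAML: its name, and indented under it one key for each argument. arm_command: Moves the arm, as the interface text tells. Its arguments: {"type":"object","properties":{"series":{"type":"array"},"hand":{"type":"number"},"squeeze":{"type":"number"}},"required":["series"]}

```bash
mkdir -p pics; cat > h.py <<'E'
from cell import *
import numpy as np, cv2
from scipy.spatial.transform import Rotation as R
np.set_printoptions(precision=4,suppress=True)
def proj(p,P):
    P=np.atleast_2d(P);C=cv2.Rodrigues(np.array(p['rvec'],float))[0]
    c=P@C.T+np.array(p['tvec']).ravel();s=c[:,:2]/c[:,2:];s=s*(1+p['k1']*(s**2).sum(1,keepdims=True))
    K=np.array(p['K']);return s@K[:2,:2].T+K[:2,2]
def ray(p,uv):
    K=np.array(p['K']);d=(np.atleast_2d(uv)-K[:2,2])/[K[0,0],K[1,1]];s=d.copy()
    for _ in range(20): s=d/(1+p['k1']*(s**2).sum(1,keepdims=True))
    C=cv2.Rodrigues(np.array(p['rvec'],float))[0]
    return -C.T@np.array(p['tvec']).ravel(), np.c_[s,np.ones(len(s))]@C
def onplane(p,uv,n,d):
    o,r=ray(p,uv);n=np.array(n,float);return o+r*((d-o@n)/(r@n))[:,None]
E
python3 - <<'E'
from h import *
s=observe();print({k:s[k] for k in s})
import cell;print([a for a in dir(cell) if not a.startswith('_')])
for c in('scene','top'):
    p=read_camera(c);cv2.imwrite(f'pics/{c}0.png',p['pixels'])
    print(c,-cv2.Rodrigues(np.array(p['rvec'],float))[0].T@np.array(p['tvec']).ravel())
    for q in('drawplate','rest','easel','brass_plate'):
        for b in mark_of(p,q)[:4]: print(q,b['confidence'],np.array(b['point']),proj(p,b['point']))
    for q in('eye','slot_end','peg_slot'):
        for b in mark_of(p,q)[:5]: print(q,b['confidence'],np.array(b['point']),proj(p,b['point']))
E
```

```text
{'time': 0.0, 'qpos': array([ 0.997 ,  0.3427,  1.525 ,  0.    ,  1.2754, -0.146 ]), 'qvel': array([-0.0009, -0.0003,  0.0004, -0.0006,  0.0023,  0.    ]), 'joint_efforts': array([ -0.    , -43.1261, -24.4213,   0.0718,   0.0562,  -0.0002]), 'tool_pos': array([0.2176, 0.4774, 0.2916]), 'tool_rot': array([-3.1401, -0.0002,  2.7138]), 'contact_force': array([ 0.4263, -0.109 , -0.4897]), 'torque': array([ 0.0543,  0.0332, -0.0771]), 'grip_force': 0.0, 'opening': 0.09214935564281528}
['IKError', 'boxes_of', 'finger_overhang', 'hand_in', 'mark_of', 'observe', 'read_camera', 'trace']
scene [ 1.1425 -0.6688  0.9008]
drawplate 0.73 [0.5835 0.2232 0.0281] [[322.9888 197.9653]]
drawplate 0.56 [0.6823 0.3417 0.0006] [[362.6051 202.4863]]
rest 0.39 [0.5796 0.2245 0.0039] [[321.4889 202.222 ]]
easel 0.96 [0.5951 0.0069 0.0003] [[284.4839 233.6906]]
easel 0.83 [ 0.3546 -0.3803 -0.0007] [[146.3908 252.6706]]
brass_plate 0.62 [ 0.5594 -0.217   0.107 ] [[225.8765 239.2091]]
brass_plate 0.46 [0.6458 0.0078 0.1489] [[300.2046 208.7142]]
brass_plate 0.29 [ 0.4685  0.4235 -0.0001] [[330.4801 168.884 ]]
e
[... 790 characters left out ...]
est 0.59 [0.5802 0.2292 0.0017] [[189.581  170.0986]]
easel 0.86 [ 0.3518 -0.3862  0.0005] [[359.4698 236.2648]]
easel 0.62 [0.5984 0.0054 0.0004] [[250.9039 166.7563]]
brass_plate 0.81 [ 0.5604 -0.216   0.109 ] [[316.687  170.5328]]
eye 0.73 [0.1954 0.2629 0.0053] [[173.3966 278.109 ]]
eye 0.64 [0.615  0.2145 0.0311] [[192.8359 158.699 ]]
slot_end 0.69 [0.2106 0.2247 0.0026] [[184.9193 273.786 ]]
slot_end 0.61 [0.6417 0.2035 0.0332] [[196.2052 151.4735]]
slot_end 0.5 [0.6748 0.3044 0.001 ] [[170.7865 145.0313]]
slot_end 0.42 [ 0.5623 -0.2165  0.1086] [[316.8041 170.0195]]
peg_slot 0.86 [ 0.3999 -0.3887  0.1508] [[374.316  217.5473]]
peg_slot 0.79 [0.6452 0.0047 0.1506] [[251.5579 140.7019]]
```

```bash
python3 -c "
import cv2
a=cv2.imread('pics/scene0.png');cv2.imwrite('pics/s1.png',cv2.resize(a,(800,600),interpolation=cv2.INTER_CUBIC))
a=cv2.imread('pics/top0.png');cv2.imwrite('pics/t1.png',cv2.resize(a[100:310,110:390],(800,600),interpolation=cv2.INTER_CUBIC))"
```

```text
(no output)
```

View pics/s1.png

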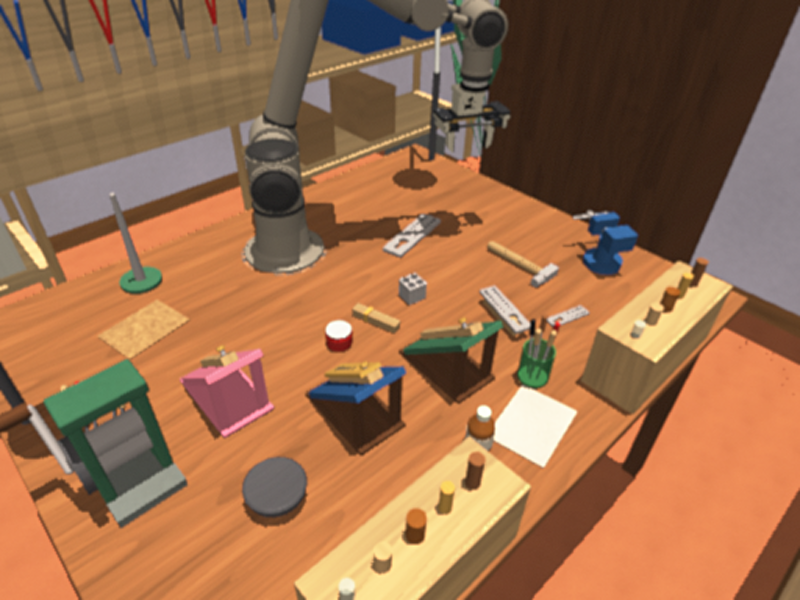

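View pics/t1.png

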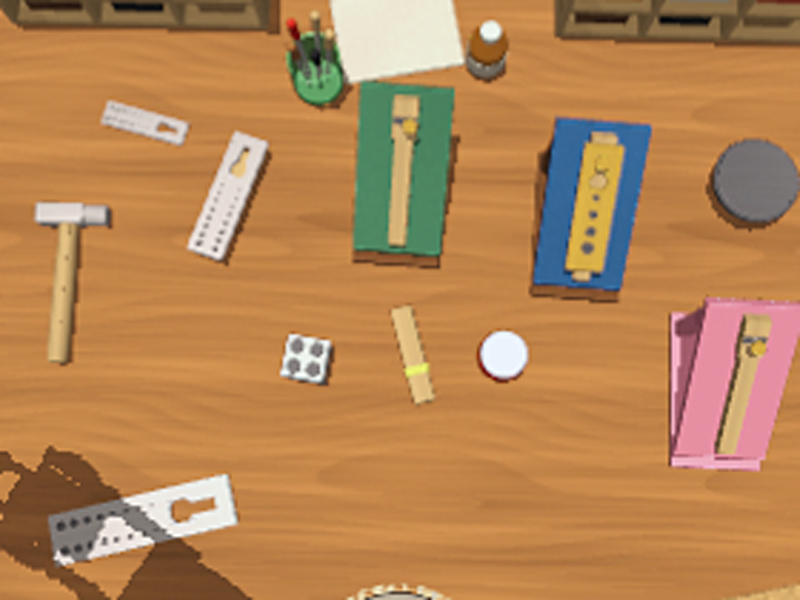

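The scene view shows the target plate on its rest at about (505,310) of the view, the green easel with its empty peg at (450,340), and a smaller and a larger lookalike. In the top crop the target is at (228,197) and the peg head at (410,126), slightly to the right of the strip. Next I fit the plate, board and peg precisely.

```bash
cat > fit.py <<'E'
from h import *
from scipy.optimize import minimize
def boxpts(x,y,z): return np.array([[a,b,c] for a in x for b in y for c in z])
def hullmask(p,P):
    uv=cv2.convexHull(proj(p,P).astype(np.float32)*16)
    m=np.zeros((384*4,512*4),np.uint8);cv2.fillConvexPoly(m,np.round(uv/4+1.5).astype(np.int32),1);return m
def hullof(m):
    n,l,s,_=cv2.connectedComponentsWithStats(m.astype(np.uint8));k=1+np.argmax(s[1:,4])
    c=np.vstack(cv2.findContours((l==k).astype(np.uint8),cv2.RETR_EXTERNAL,cv2.CHAIN_APPROX_NONE)[0])
    o=np.zeros(m.shape,np.uint8);cv2.fillConvexPoly(o,cv2.convexHull(c),1);return cv2.resize(o,None,fx=4,fy=4,interpolation=cv2.INTER_NEAREST)
def fit(ps,ms,model,x0,step):
    f=lambda v:sum(1-(h&m).sum()/(h|m).sum() for p,m in zip(ps,ms) for h in [hullmask(p,model(v))])
    S=np.vstack([x0]+[np.array(x0)+np.eye(len(x0))[i]*step[i] for i in range(len(x0))])
    r=minimize(f,x0,method='Nelder-Mead',options=dict(initial_simplex=S,xatol=1e-4,fatol=1e-4,maxiter=250));return r.x,r.fun
def plate(v,L=.16,W=.044,T=.008): return boxpts([-L/2,L/2],[-W/2,W/2],[0,T])@R.from_euler('z',v[2]).as_matrix().T+[v[0],v[1],.026]
def slotR(yaw): return R.from_euler('zy',[yaw,-40],degrees=False).as_matrix() if 0 else (R.from_euler('z',yaw)*R.from_euler('y',-np.deg2rad(40))).as_matrix()
def board(v): return boxpts([-.18,.035],[-.055,.055],[-.016-abs(v[3]),-.016])@slotR(v[2]).T+[v[0],v[1],.15]
E
python3 - <<'E'
from fit import *
ps=[read_camera(c) for c in('scene','top')]
pm=[];bm=[]
for p in ps:
    t=[d for d in trace(p,'drawplate')]
    c=proj(p,[.582,.224,.034])[0]
    best=[d for d in t if np.hypot(*(np.argwhere(d['pixels']).mean(0)[::-1]-c))<12]
    print(len(t),[ (d['confidence'],d['pixels'].sum()) for d in best]); pm.append(hullof(best[0]['pixels']))
    hsv=cv2.cvtColor(p['pixels'],cv2.COLOR_BGR2HSV);g=cv2.inRange(hsv,(50,80,30),(90,255,255))
    box=np.zeros_like(g);uv=proj(p,board([.645,.004,0,.01])).astype(int);a=uv.min(0)-8;b=uv.max(0)+8;box[a[1]:b[1],a[0]:b[0]]=1
    g=cv2.morphologyEx(g*box,cv2.MORPH_OPEN,np.ones((3,3)));bm.append(hullof(g>0))
for ii in([0,1],[0],[1]):
    print('plate',fit([ps[i] for i in ii],[pm[i] for i in ii],plate,[.582,.224,-.33],[.004,.004,.05]))
    r=fit([ps[i] for i in ii],[bm[i] for i in ii],board,[.645,.004,0,.008],[.004,.004,.05,.004]);print('board',r)
    if len(ii)==2:B=r[0]
Rs=slotR(B[2]);o=np.array([B[0],B[1],.15]);n=Rs[:,2]
pk=proj(ps[1],o+n*.0175)[0]
for p in ps:
    c=proj(p,o+n*.0175)[0];S=12
    x0,y0=(c-16).astype(int);im=p['pixels'][y0:y0+32,x0:x0+32];cv2.imwrite(f"pics/c{p['shot']}.png",cv2.resize(im,(400,400),interpolation=cv2.INTER_NEAREST));print(p['shot'],x0,y0,c,proj(p,[o,o+Rs@[0,.008,.0175],o+Rs@[0,-.008,.0175]]))
for q in('tool_jar','flux_bottle'): print(q,[(d['confidence'],d['point']) for d in mark_of(ps[1],q)[:1]])
import glob
a=[cv2.imread(f"pics/c{p['shot']}.png") for p in ps];cv2.imwrite('pics/peg.png',np.hstack(a));print(finger_overhang)
E
```

```text
4 [(0.71, np.int64(404))]
3 [(0.87, np.int64(521))]
plate (array([ 0.5819,  0.2247, -0.3169]), np.float64(0.19172244097676838))
board (array([ 0.6468,  0.0059, -0.0491,  0.0093]), np.float64(0.2447043664204075))
plate (array([ 0.5824,  0.223 , -0.295 ]), np.float64(0.10087030960194032))
board (array([ 0.6481,  0.0052, -0.0904,  0.0091]), np.float64(0.15273749093546052))
plate (array([ 0.5813,  0.2266, -0.3151]), np.float64(0.06716647838143164))
board (array([ 0.641 ,  0.0058, -0.0503,  0.0096]), np.float64(0.03230095670504296))
3 281 187 [297.8361 203.7128] [[300.0653 208.8948]
 [299.6717 202.6117]
 [295.9871 204.8221]]
4 234 126 [250.9791 142.1738] [[251.2089 140.2974]
 [248.5139 142.0005]
 [253.4443 142.3472]]
tool_jar [(0.56, [0.7448, 0.1193, -0.0037])]
flux_bottle [(0.76, [0.7826, -0.0947, -0.0004])]
0.0655
```

View pics/peg.png

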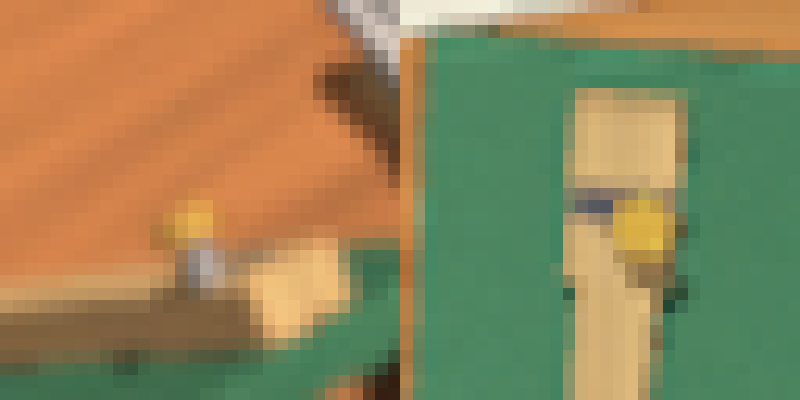

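The right crop (top) shows the peg head at pixel (252.9, 143.9), right of the strip's middle. The left crop (scene) shows it at about (295.3, 204.7). I'll triangulate and compute the grasp move.

```bash
cat >> h.py <<'E'
def rel(pos,Rm):
    s=observe();Rt=R.from_euler('xyz',s['tool_rot']).as_matrix()
    d=Rt.T@(np.array(pos)-s['tool_pos'])*1000;rv=R.from_matrix(Rt.T@Rm).as_rotvec(degrees=True)
    print('t',s['time'],'shift mm',d.round(1),'rot deg',rv.round(2))
E
python3 - <<'E'
from fit import *
ps=[read_camera(c) for c in('scene','top')]
yaw=-.0503;Rs=slotR(yaw);o=np.array([.641,.0058,.15])
rs=[]
for p,m in zip(ps,(cv2.inRange,)*2):
    u=[(295.3,204.7),(252.9,143.9)][p is ps[1]]
    hsv=cv2.cvtColor(p['pixels'],cv2.COLOR_BGR2HSV).astype(int);x,y=np.round(u).astype(int)
    w=hsv[y-5:y+6,x-5:x+6,1]*1.
    rs.append(ray(p,u)); a,b=rs[-1]; 
    b=b[0]
    # intersection with plane z=17.5 of slot frame
    t=((Rs[:,2]@o+.0175)-Rs[:,2]@a)/(Rs[:,2]@b); print('in slot frame',Rs.T@(a+b*t-o))
    t=(.1634-a[2])/b[2];print('at z .1634',a+b*t)
A=[];c=[]
for a,b in rs:
    d=b[0]/np.linalg.norm(b[0]);M=np.eye(3)-np.outer(d,d);A.append(M);c.append(M@a)
P=np.linalg.lstsq(np.vstack(A),np.hstack(c),rcond=None)[0];print('tri',P,Rs.T@(P-o))
th=-.316
Rg=np.column_stack([[-np.cos(th),-np.sin(th),0],[-np.sin(th),np.cos(th),0],[0,0,-1]])
rel([.5816,.2255,.030+.047+.06],Rg);rel([.5816,.2255,.030+.047],Rg)
E
```

```text
in slot frame [ 0.0138 -0.0166  0.0175]
at z .1634 [ 0.6334 -0.0027  0.1634]
in slot frame [ 0.0004 -0.0063  0.0175]
at z .1634 [0.6298 0.0001 0.1634]
tri [0.6311 0.0002 0.1601] [-0.0009 -0.0061  0.014 ]
t 1.2 shift mm [-435.6  -78.6  155.2] rot deg [ 0.01  0.   -6.4 ]
t 1.2 shift mm [-435.6  -78.6  215.2] rot deg [ 0.01  0.   -6.4 ]
```

arm_command:
  series:
    - {"x":-48,"y":-9,"z":15,"rz":-0.7}
    - {"x":-90,"y":-17,"z":30,"rz":-1.4}
    - {"x":-135,"y":-25,"z":45,"rz":-2}
    - {"x":-180,"y":-33,"z":60,"rz":-2.7}
    - {"x":-225,"y":-41,"z":75,"rz":-3.4}
    - {"x":-270,"y":-49,"z":90,"rz":-4}
    - {"x":-315,"y":-57,"z":110,"rz":-4.7}
    - {"x":-360,"y":-65,"z":130,"rz":-5.4}
    - {"x":-400,"y":-72,"z":145,"rz":-6}
    - {"x":-435.6,"y":-78.6,"z":155,"rz":-6.4}
    - {"x":-435.6,"y":-78.6,"z":155,"rz":-6.4}
    - {"x":-435.6,"y":-78.6,"z":155,"rz":-6.4}
    - {"x":-435.6,"y":-78.6,"z":155,"rz":-6.4}
  hand: 66
  squeeze: 10

```text
invalid input
```

```bash
python3 - <<'E'
from fit import *
th=-.316
Rg=np.column_stack([[-np.cos(th),-np.sin(th),0],[-np.sin(th),np.cos(th),0],[0,0,-1]])
print(observe()['tool_pos'],observe()['contact_force']);rel([.5816,.2255,.034+.047],Rg)
E
```

```text
[0.2178 0.4777 0.2922] [-0.1413  0.1051 -0.6483]
t 1.2 shift mm [-435.6  -78.6  211.2] rot deg [ 0.01  0.   -6.4 ]
```

arm_command:
  series:
    - {"x":-435.6,"y":-78.6,"z":155,"rx":0,"ry":0,"rz":-6.4}
    - {"x":-435.6,"y":-78.6,"z":155,"rx":0,"ry":0,"rz":-6.4}
    - {"x":-435.6,"y":-78.6,"z":155,"rx":0,"ry":0,"rz":-6.4}
    - {"x":-435.6,"y":-78.6,"z":155,"rx":0,"ry":0,"rz":-6.4}
    - {"x":-435.6,"y":-78.6,"z":155,"rx":0,"ry":0,"rz":-6.4}
    - {"x":-435.6,"y":-78.6,"z":155,"rx":0,"ry":0,"rz":-6.4}
    - {"x":-435.6,"y":-78.6,"z":155,"rx":0,"ry":0,"rz":-6.4}
    - {"x":-435.6,"y":-78.6,"z":155,"rx":0,"ry":0,"rz":-6.4}
    - {"x":-435.6,"y":-78.6,"z":155,"rx":0,"ry":0,"rz":-6.4}
    - {"x":-435.6,"y":-78.6,"z":155,"rx":0,"ry":0,"rz":-6.4}
    - {"x":-435.6,"y":-78.6,"z":155,"rx":0,"ry":0,"rz":-6.4}
    - {"x":-435.6,"y":-78.6,"z":155,"rx":0,"ry":0,"rz":-6.4}
    - {"x":-435.6,"y":-78.6,"z":155,"rx":0,"ry":0,"rz":-6.4}
  hand: 66
  squeeze: 10

```text
time: 2.5
tool_pos: [0.5805, 0.2268, 0.138]
tool_rot: [3.141, 0.0, 2.827]
contact_force: [0.3, -0.4, -0.7]
opening: 0.066
grip_force: 0.0
```

```bash
python3 - <<'E'
from fit import *
th=-.316
Rg=np.column_stack([[-np.cos(th),-np.sin(th),0],[-np.sin(th),np.cos(th),0],[0,0,-1]])
print(observe()['tool_pos'],observe()['contact_force']);rel([.5816,.2255,.034+.047],Rg)
E
```

```text
[0.5805 0.2268 0.138 ] [ 0.3487 -0.399  -0.6534]
t 2.5 shift mm [-1.4 -1.  57. ] rot deg [0.03 0.01 0.09]
```

arm_command:
  series:
    - {"x":-1.4,"y":-1,"z":25}
    - {"x":-1.4,"y":-1,"z":45}
    - {"x":-1.4,"y":-1,"z":57}
    - {"x":-1.4,"y":-1,"z":57}
    - {"x":-1.4,"y":-1,"z":57}

```text
invalid input
```

arm_command:
  series:
    - {"x":0}
    - {"x":0}
    - {"x":0}
    - {"x":0}
    - {"x":0}
    - {"x":0}
    - {"x":0}
    - {"x":0}
  hand: 30
  squeeze: 10

```text
invalid input
```

```bash
python3 - <<'E'
from fit import *
s=observe();print(s)
ps=[read_camera(c) for c in('scene','top')]
for p,c in zip(ps,'st'): cv2.imwrite(f'pics/g_{c}.png',p['pixels'])
u=proj(ps[1],[.58,.225,.03])[0].astype(int);v=proj(ps[0],[.58,.225,.03])[0].astype(int)
cr=lambda p,u:cv2.resize(p['pixels'][u[1]-40:u[1]+40,u[0]-40:u[0]+40],(400,400),interpolation=cv2.INTER_CUBIC)
cv2.imwrite('pics/g.png',np.hstack([cr(ps[0],v),cr(ps[1],u)]))
E
```

```text
{'time': 2.5, 'qpos': array([ 0.2494,  0.6666,  1.428 ,  0.0005,  1.0466, -1.0071]), 'qvel': array([ 0.0038, -0.0082, -0.0017, -0.0043, -0.0019, -0.002 ]), 'joint_efforts': array([ -0.8132, -55.0157, -21.3042,  -0.0226,   0.0768,   0.0049]), 'tool_pos': array([0.5805, 0.2268, 0.138 ]), 'tool_rot': array([3.141 , 0.0001, 2.8271]), 'contact_force': array([ 0.3487, -0.399 , -0.6534]), 'torque': array([-0.013 ,  0.0146,  0.0083]), 'grip_force': 0.0, 'opening': 0.06597708950328932}
```

View pics/g.png

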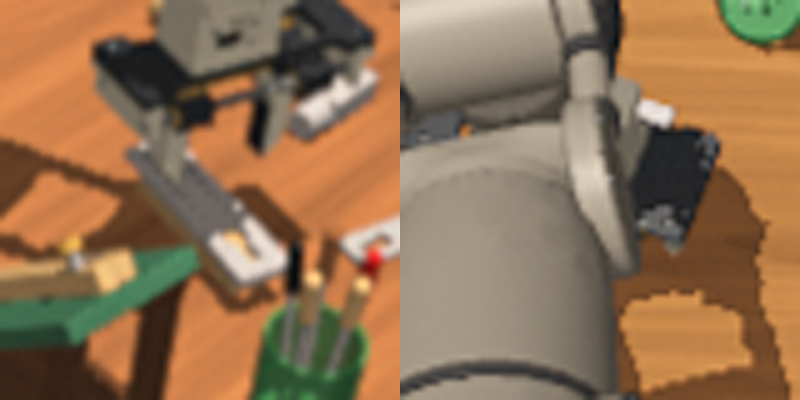

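The picture shows the gripper hovering open over the plate, with the hammer behind it. Every row needs all six keys, so the last two moves were refused; I'll send them again in full.

arm_command:
  series:
    - {"x":-1.4,"y":-1,"z":25,"rx":0,"ry":0,"rz":0}
    - {"x":-1.4,"y":-1,"z":45,"rx":0,"ry":0,"rz":0}
    - {"x":-1.4,"y":-1,"z":57,"rx":0,"ry":0,"rz":0}
    - {"x":-1.4,"y":-1,"z":57,"rx":0,"ry":0,"rz":0}
    - {"x":-1.4,"y":-1,"z":57,"rx":0,"ry":0,"rz":0}

```text
time: 3.1
tool_pos: [0.5827, 0.2246, 0.0809]
tool_rot: [3.141, 0.001, 2.826]
contact_force: [-0.0, 0.1, 1.4]
opening: 0.0661
grip_force: 0.0
```

arm_command:
  series:
    - {"x":0,"y":0,"z":0,"rx":0,"ry":0,"rz":0}
    - {"x":0,"y":0,"z":0,"rx":0,"ry":0,"rz":0}
    - {"x":0,"y":0,"z":0,"rx":0,"ry":0,"rz":0}
    - {"x":0,"y":0,"z":0,"rx":0,"ry":0,"rz":0}
    - {"x":0,"y":0,"z":0,"rx":0,"ry":0,"rz":0}
    - {"x":0,"y":0,"z":0,"rx":0,"ry":0,"rz":0}
    - {"x":0,"y":0,"z":0,"rx":0,"ry":0,"rz":0}
  hand: 30
  squeeze: 10

```text
time: 3.8
tool_pos: [0.5829, 0.2242, 0.0809]
tool_rot: [3.141, 0.001, 2.825]
contact_force: [-0.4, 0.6, 5.2]
opening: 0.0439
grip_force: 10.0
```

arm_command:
  series:
    - {"x":0,"y":0,"z":0,"rx":0,"ry":0,"rz":0}
    - {"x":0,"y":0,"z":0,"rx":0,"ry":0,"rz":0}
    - {"x":0,"y":0,"z":0,"rx":0,"ry":0,"rz":0}
    - {"x":0,"y":0,"z":-20,"rx":0,"ry":0,"rz":0}
    - {"x":0,"y":0,"z":-60,"rx":0,"ry":0,"rz":0}
    - {"x":0,"y":0,"z":-105,"rx":0,"ry":0,"rz":0}
    - {"x":0,"y":0,"z":-150,"rx":0,"ry":0,"rz":0}
    - {"x":0,"y":0,"z":-190,"rx":0,"ry":0,"rz":0}
    - {"x":0,"y":0,"z":-190,"rx":0,"ry":0,"rz":0}
    - {"x":0,"y":0,"z":-190,"rx":0,"ry":0,"rz":0}
    - {"x":0,"y":0,"z":-190,"rx":0,"ry":0,"rz":0}
  squeeze: 50

```text
time: 4.9
tool_pos: [0.5815, 0.2238, 0.2674]
tool_rot: [-3.139, -0.004, 2.825]
contact_force: [0.1, 0.4, -5.6]
opening: 0.0433
grip_force: 50.0
```

```bash
cat >> fit.py <<'E'
# tool pose in slot frame terms: tool x = -slot x, tool y = slot y, tool z = -slot z
YAW=-.0503;Rs=slotR(YAW);PEG=np.array([.641,.0058,.15])+Rs@[0,-.0062,0]
Rt_=Rs@np.diag([-1.,1,-1])
GX=0.0018   # grasp point in plate frame x
GZ=.008    # grasp point above plate underside
def tcp_for(xs,ys,zs): # plate origin at (xs,ys) relative to peg foot, underside height zs
    return PEG+Rs@[xs+GX,ys,zs+GZ+.047]
def where():
    s=observe();Rt=R.from_euler('xyz',s['tool_rot']).as_matrix()
    d=Rs.T@(s['tool_pos']-PEG)*1000
    print('plate x,y,z rel peg',(d-[GX*1e3,0,GZ*1e3+47]).round(2),'tilt',R.from_matrix(Rt_.T@Rt).as_rotvec(degrees=True).round(2),'F slot',(Rs.T@s['contact_force']).round(1),'T slot',(Rs.T@s['torque']).round(2),'t',s['time'],s['opening'],s['grip_force'])
E
python3 - <<'E'
from fit import *
s=observe();print(s['tool_pos'],s['contact_force'],s['torque'],s['opening'],s['grip_force'])
rel(tcp_for(-.035,0,.06),Rt_);where()
E
```

```text
[0.5815 0.2238 0.2674] [ 0.1359  0.3569 -5.595 ] [-0.0552  0.021  -0.0033] 0.04325964816213517 49.98643398284912
t 4.9 shift mm [ -30.3 -220.6   51.1] rot deg [ -5.44 -40.03 -14.56]
plate x,y,z rel peg [ 19.76 220.91  80.18] tilt [ 5.44 40.03 14.56] F slot [-3.5  0.4 -4.4] T slot [-0.05  0.02  0.03] t 4.9 0.04325964816213517 49.98643398284912
```

arm_command:
  series:
    - {"x":-5,"y":-36,"z":0,"rx":-0.9,"ry":-6.5,"rz":-2.4}
    - {"x":-10,"y":-72,"z":0,"rx":-1.8,"ry":-13,"rz":-4.8}
    - {"x":-15,"y":-108,"z":10,"rx":-2.7,"ry":-20,"rz":-7.2}
    - {"x":-20,"y":-144,"z":25,"rx":-3.6,"ry":-26.6,"rz":-9.7}
    - {"x":-25,"y":-180,"z":40,"rx":-4.5,"ry":-33.3,"rz":-12.1}
    - {"x":-30.3,"y":-220.6,"z":51.1,"rx":-5.44,"ry":-40.03,"rz":-14.56}
    - {"x":-30.3,"y":-220.6,"z":51.1,"rx":-5.44,"ry":-40.03,"rz":-14.56}
    - {"x":-30.3,"y":-220.6,"z":51.1,"rx":-5.44,"ry":-40.03,"rz":-14.56}
    - {"x":-30.3,"y":-220.6,"z":51.1,"rx":-5.44,"ry":-40.03,"rz":-14.56}
    - {"x":-30.3,"y":-220.6,"z":51.1,"rx":-5.44,"ry":-40.03,"rz":-14.56}
    - {"x":-30.3,"y":-220.6,"z":51.1,"rx":-5.44,"ry":-40.03,"rz":-14.56}

```text
time: 6.0
tool_pos: [0.5487, -0.0035, 0.2467]
tool_rot: [3.119, 0.658, 3.09]
contact_force: [0.2, 0.4, -4.6]
opening: 0.0434
grip_force: 50.0
```

```bash
cat > look.py <<'E'
from fit import *
import sys
where();rel(tcp_for(-.035,0,.022),Rt_)
ps=[read_camera(c) for c in('scene','top')]
out=[]
for p in ps:
    u=proj(p,PEG+Rs@[-.02,0,.03])[0].astype(int)
    out.append(cv2.resize(p['pixels'][u[1]-25:u[1]+25,u[0]-25:u[0]+25],(400,400),interpolation=cv2.INTER_CUBIC));print(u-25)
    for q in('eye','slot_end','drawplate'):
        for d in mark_of(p,q):
            v=Rs.T@(np.array(d['point'])-PEG)*1000
            if np.linalg.norm(v)<150: print(q,d['confidence'],v.round(1),proj(p,d['point'])[0].round(1))
cv2.imwrite(sys.argv[1],np.hstack(out))
E
python3 look.py pics/h1.png
```

```text
plate x,y,z rel peg [-9.96 -7.74 78.04] tilt [-1.27  2.28  0.06] F slot [-2.9  0.4 -3.6] T slot [ 0.03  0.84 -0.  ] t 6.0 0.043411739221514395 49.98675763607025
t 6.0 shift mm [22.8  6.5 57.1] rot deg [ 1.27 -2.28 -0.06]
[264 175]
eye 0.66 [21.6 -3.6 81. ] [290.2 184.2]
slot_end 0.52 [53.5 -7.2 82.6] [295.6 182.7]
drawplate 0.65 [-8.9 -5.8 77.9] [284.1 186.7]
[227 126]
slot_end 0.61 [53.3 -7.3 78.8] [255.6 134.8]
drawplate 0.68 [-9.7 -7.6 81.5] [254.3 154.6]
```

View pics/h1.png

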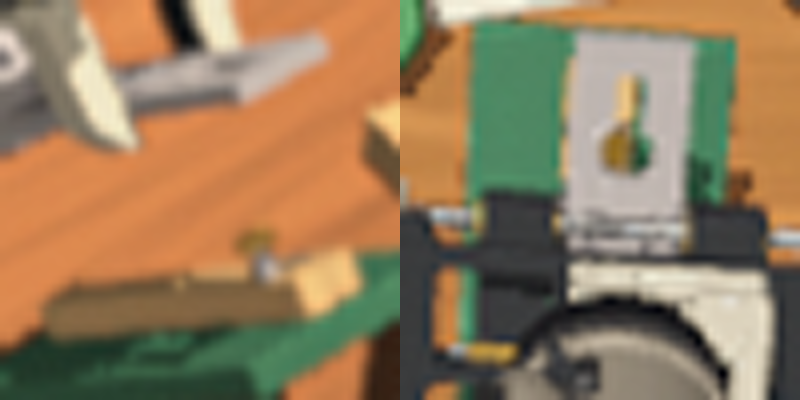

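The plate is held level with the board. In the top crop its eye (222,148 of the right half) sits above the strip, and the plate shows no slip. I'll finish the approach.

arm_command:
  series:
    - {"x":11,"y":3,"z":0,"rx":0.6,"ry":-1.1,"rz":0}
    - {"x":22.8,"y":6.5,"z":10,"rx":1.27,"ry":-2.28,"rz":0}
    - {"x":22.8,"y":6.5,"z":30,"rx":1.27,"ry":-2.28,"rz":0}
    - {"x":22.8,"y":6.5,"z":49,"rx":1.27,"ry":-2.28,"rz":0}
    - {"x":22.8,"y":6.5,"z":49,"rx":1.27,"ry":-2.28,"rz":0}
    - {"x":22.8,"y":6.5,"z":49,"rx":1.27,"ry":-2.28,"rz":0}
    - {"x":22.8,"y":6.5,"z":49,"rx":1.27,"ry":-2.28,"rz":0}
    - {"x":22.8,"y":6.5,"z":49,"rx":1.27,"ry":-2.28,"rz":0}

```text
time: 7.2
tool_pos: [0.5716, -0.0093, 0.2324]
tool_rot: [3.115, 0.646, 3.091]
contact_force: [0.3, 0.4, -4.3]
opening: 0.0431
grip_force: 50.0
```

```bash
python3 look.py pics/h2.png
```

```text
plate x,y,z rel peg [ -1.32 -12.32  52.16] tilt [-1.52  2.99  0.05] F slot [-2.5  0.4 -3.5] T slot [-0.01  0.77 -0.04] t 7.2 0.043071276676290876 49.986661076545715
t 7.2 shift mm [32.1 11.5 32.2] rot deg [ 1.52 -2.99 -0.05]
[264 175]
eye 0.61 [25.8 -8.9 53. ] [293.4 193.3]
eye 0.17 [ 2.7  8.3 -4. ] [300.2 208.8]
slot_end 0.5 [ 62.2 -10.9  56.4] [300.  191.1]
drawplate 0.69 [ -0.8 -11.2  50.4] [287.9 195.4]
[227 126]
eye 0.67 [ 30.3 -10.6  56.8] [256.4 139.6]
slot_end 0.62 [ 60.9 -13.7  55.3] [258. 130.]
drawplate 0.8 [ -4.2 -12.4  53.9] [256.3 149.7]
```

View pics/h2.png

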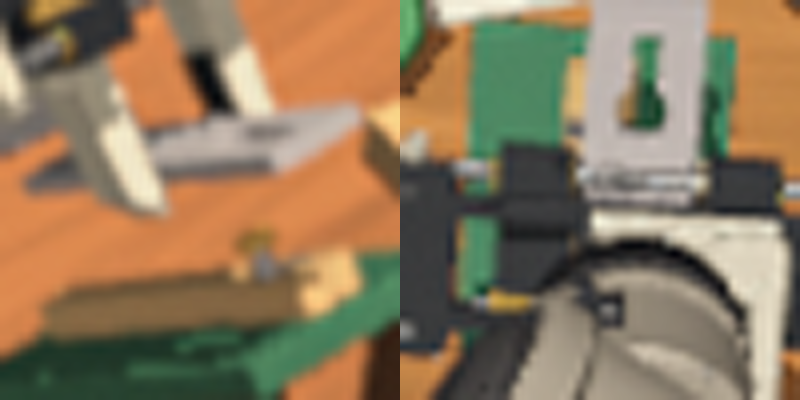

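Plate still held, but the move fell short and drifted sideways, so a joint limit is likely. I'll check the joints.

Joint 5 is at its lower limit (0.283): the square grasp makes the wrist too straight. Gripping the plate with the tool pitched about the pad axis would fix it, so I'll fit a kinematic model and find a feasible pitch.

```bash
cat > kin.py <<'E'
from fit import *
from scipy.optimize import least_squares
D=[([0.997,.3427,1.525,0,1.2754,-.146],[.2176,.4774,.2916],[-3.1401,-.0002,2.7138]),
([.2494,.6666,1.428,.0005,1.0466,-1.0071],[.5805,.2268,.138],[3.141,.0001,2.8271])]
s=observe();D.append((s['qpos'],s['tool_pos'],s['tool_rot'])) if s['time']<7.5 else D.append(([-0.203,.2928,1.9544,.4355,.283,-2.1133],[.5716,-.0093,.2324],[3.115,.646,3.091]))
rz=lambda a:R.from_euler('z',a).as_matrix()
ry=lambda a:R.from_euler('y',a).as_matrix()
def fk(q,k,opt=0):
    h,L2,L3,s_,d6,e=k
    A=rz(q[0]);B=A@ry(q[1]);C=B@ry(q[2]);W=C@rz(q[3]);T=W@ry(q[4]);E=T@rz(q[5])
    p=np.array([0,0,h])+B@[0,0,L2]+C@[e,0,L3]+T@[0,0,d6]+(A if opt==0 else W)@[0,s_,0]
    return p,E
def fitk(opt):
    f=lambda k:np.concatenate([fk(q,k,opt)[0]-p for q,p,_ in D])
    r=least_squares(f,[.2,.47,.38,.0765,.21,0]);return r.x,np.abs(r.fun).max()
E
python3 - <<'E'
from kin import *
for o in(0,1):
    k,e=fitk(o);print(o,k,e)
for q,p,r in D:
    E=fk(q,k)[1];M=R.from_euler('xyz',r).as_matrix();print('tool z',E[:,2],M[:,2],'rz off',R.from_matrix(E.T@M).as_rotvec())
E
```

```text
0 [0.2236 0.5075 0.3796 0.0764 0.253  0.0481] 4.19425628166957e-05
1 [0.1534 0.4678 0.3809 0.0806 0.1897 0.0037] 0.010695472432244533
tool z [-0.0008 -0.0013 -1.    ] [-0.0008 -0.0013 -1.    ] rz off [ 0.     -0.      1.5708]
tool z [ 0.0003  0.0005 -1.    ] [ 0.0003  0.0005 -1.    ] rz off [-0.     -0.      1.5707]
tool z [ 0.602  -0.0036 -0.7985] [ 0.6024 -0.0039 -0.7982] rz off [ 0.0006 -0.0002  1.5707]
```

```bash
cat >> kin.py <<'E'
K=np.array([0.2236,.5075,.3796,.0764,.253,.0481])
try: K=fitk(0)[0]
except Exception: pass
LO=np.array([-2.53,-.77,.04,-1,.28,-3.11]);HI=np.array([2.53,2.02,2.7,4.14,2.66,3.11])
def ik(p,M,seeds):
    best=(9,None)
    for q0 in seeds:
        def f(q):
            a,E=fk(q,K);E=E@rz(np.pi/2);return np.r_[a-p,.2*R.from_matrix(E.T@M).as_rotvec()]
        r=least_squares(f,np.clip(q0,LO+.01,HI-.01),bounds=(LO,HI))
        n=np.abs(r.fun).max()
        if n<best[0]: best=(n,r.x)
    return best
SE=[[0,.6,1.5,0,1,-1.6],[-.1,.3,2,.3,.5,-2],[0,.6,1.8,3.1,.6,1.5],[-.1,.6,1.8,1.5,.5,-3]]
def pose_b(t,gx,x,y,z,gz=.008): # board pose, tool pitched t (rad, + = steeper)
    M=Rt_@ry(t);g=PEG+Rs@[x+gx,y,z+gz];return g-M@[0,0,.047],M
E
python3 - <<'E'
from kin import *
for t in (0,-20,20,-30,30):
    print(t,'tool z',(Rt_@ry(np.deg2rad(t)))[:,2])
    for gx in(0,-.03):
        o=[]
        for x,z in((-.035,.06),(-.035,.0),(-.062,0),(-.062,.05)):
            e,q=ik(*pose_b(np.deg2rad(t),gx,x,0,z),SE);o.append((round(e*1e3,1),q[4].round(2),q[3].round(2)))
        print('  gx',gx,o)
E
```

```text
0 tool z [ 0.642  -0.0323 -0.766 ]
  gx 0 [(np.float64(16.0), np.float64(0.28), np.float64(0.5)), (np.float64(20.9), np.float64(0.28), np.float64(0.81)), (np.float64(16.4), np.float64(0.28), np.float64(2.68)), (np.float64(20.0), np.float64(0.28), np.float64(2.35))]
  gx -0.03 [(np.float64(18.9), np.float64(0.28), np.float64(2.23)), (np.float64(15.6), np.float64(0.28), np.float64(2.7)), (np.float64(8.0), np.float64(0.28), np.float64(2.78)), (np.float64(14.3), np.float64(0.28), np.float64(2.62))]
-20 tool z [ 0.8649 -0.0435 -0.5   ]
  gx 0 [(np.float64(0.0), np.float64(0.63), np.float64(2.93)), (np.float64(0.0), np.float64(0.72), np.float64(2.97)), (np.float64(0.0), np.float64(0.82), np.float64(2.98)), (np.float64(0.0), np.float64(0.75), np.float64(2.95))]
  gx -0.03 [(np.float64(0.0), np.float64(0.74), np.float64(2.94)), (np.float64(0.0), np.float64(0.83), np.float64(2.98)), (np.float64(0.0), np.float64(0.94), np.float64(2.98)), (np.float64(0.0), np.float64(0.88), np.float64(2.95))]
20 tool z [ 0.3416 -0.0172 -0.9397]
  gx 0 [(np.float64(0.0), np.float64(0.67), np.float64(0.05)), (np.
[... 683 characters left out ...]
), np.float64(1.17), np.float64(2.97)), (np.float64(0.0), np.float64(1.23), np.float64(2.99)), (np.float64(0.0), np.float64(1.35), np.float64(2.99)), (np.float64(0.0), np.float64(1.33), np.float64(2.97))]
30 tool z [ 0.1734 -0.0087 -0.9848]
  gx 0 [(np.float64(0.0), np.float64(0.92), np.float64(0.02)), (np.float64(0.0), np.float64(0.86), np.float64(0.02)), (np.float64(0.0), np.float64(0.79), np.float64(0.02)), (np.float64(0.0), np.float64(0.85), np.float64(0.02))]
  gx -0.03 [(np.float64(0.0), np.float64(0.85), np.float64(0.02)), (np.float64(0.0), np.float64(0.78), np.float64(0.02)), (np.float64(0.0), np.float64(0.71), np.float64(0.02)), (np.float64(0.0), np.float64(0.77), np.float64(0.02))]
```

Pitch +20° (tool steeper) is feasible with margin. I'll put the plate back on its rest and re-grip it with the tool pitched.

```bash
python3 - <<'E'
from kin import *
M=R.from_euler('xyz',[3.141,0,2.825]).as_matrix()
rel([.5829,.2242,.20],M)
p=observe()['tool_pos'];Rt=R.from_euler('xyz',observe()['tool_rot']).as_matrix();print('up40',Rt.T@[0,0,40])
E
```

```text
t 7.6 shift mm [ 20.  233.   31.3] rot deg [ 6.36 36.57 15.21]
up40 [-24.0644   0.8593 -31.9401]
```

arm_command:
  series:
    - {"x":-24,"y":1,"z":-32,"rx":0,"ry":0,"rz":0}
    - {"x":-18,"y":40,"z":-28,"rx":1.1,"ry":6,"rz":2.5}
    - {"x":-12,"y":80,"z":-22,"rx":2.1,"ry":12,"rz":5}
    - {"x":-4,"y":120,"z":-12,"rx":3.2,"ry":18,"rz":7.6}
    - {"x":4,"y":160,"z":0,"rx":4.2,"ry":24,"rz":10.1}
    - {"x":12,"y":200,"z":15,"rx":5.3,"ry":30,"rz":12.7}
    - {"x":20,"y":233,"z":31.3,"rx":6.36,"ry":36.57,"rz":15.21}
    - {"x":20,"y":233,"z":31.3,"rx":6.36,"ry":36.57,"rz":15.21}
    - {"x":20,"y":233,"z":31.3,"rx":6.36,"ry":36.57,"rz":15.21}
    - {"x":20,"y":233,"z":31.3,"rx":6.36,"ry":36.57,"rz":15.21}
    - {"x":20,"y":233,"z":31.3,"rx":6.36,"ry":36.57,"rz":15.21}

```text
time: 8.7
tool_pos: [0.5832, 0.2231, 0.2015]
tool_rot: [3.14, 0.002, 2.824]
contact_force: [0.7, -0.5, -4.2]
opening: 0.0433
grip_force: 50.0
```

```bash
python3 - <<'E'
from kin import *
M=R.from_euler('xyz',[3.141,0,2.825]).as_matrix()
rel([.5829,.2242,.0815],M);print(observe()['tool_pos'],observe()['tool_rot'],observe()['contact_force'])
E
```

```text
t 8.7 shift mm [  0.9   0.7 120. ] rot deg [ 0.08  0.14 -0.07]
[0.5832 0.2231 0.2015] [3.1397 0.0025 2.8238] [ 0.7013 -0.4796 -4.2123]
```

arm_command:
  series:
    - {"x":0.9,"y":0.7,"z":40,"rx":0,"ry":0,"rz":0}
    - {"x":0.9,"y":0.7,"z":80,"rx":0,"ry":0,"rz":0}
    - {"x":0.9,"y":0.7,"z":105,"rx":0,"ry":0,"rz":0}
    - {"x":0.9,"y":0.7,"z":115,"rx":0,"ry":0,"rz":0}
    - {"x":0.9,"y":0.7,"z":119,"rx":0,"ry":0,"rz":0}
    - {"x":0.9,"y":0.7,"z":119.5,"rx":0,"ry":0,"rz":0}
    - {"x":0.9,"y":0.7,"z":119.5,"rx":0,"ry":0,"rz":0}

```text
time: 9.4
tool_pos: [0.5833, 0.2252, 0.0823]
tool_rot: [3.139, 0.003, 2.825]
contact_force: [1.1, 0.2, -3.7]
opening: 0.0435
grip_force: 50.0
```

arm_command:
  series:
    - {"x":0,"y":-1,"z":1,"rx":0,"ry":0,"rz":0}
    - {"x":0,"y":-1,"z":1.5,"rx":0,"ry":0,"rz":0}
    - {"x":0,"y":-1,"z":1.5,"rx":0,"ry":0,"rz":0}

```text
time: 9.7
tool_pos: [0.5828, 0.2243, 0.0809]
tool_rot: [3.14, 0.002, 2.825]
contact_force: [-1.7, -0.6, 5.1]
opening: 0.0434
grip_force: 50.0
```

arm_command:
  series:
    - {"x":0,"y":0,"z":0,"rx":0,"ry":0,"rz":0}
    - {"x":0,"y":0,"z":0,"rx":0,"ry":0,"rz":0}
    - {"x":0,"y":0,"z":0,"rx":0,"ry":0,"rz":0}
    - {"x":0,"y":0,"z":0,"rx":0,"ry":0,"rz":0}
  hand: 60

```text
time: 10.1
tool_pos: [0.5821, 0.2243, 0.079]
tool_rot: [3.141, 0.0, 2.825]
contact_force: [0.7, 0.1, 0.5]
opening: 0.0598
grip_force: 0.0
```

```bash
python3 - <<'E'
from kin import *
s=observe();print(s['tool_pos'],s['contact_force'],s['opening'])
M0=R.from_euler('xyz',[3.1416,0,2.825]).as_matrix()
for t in(20,-20):
    M=M0@ry(np.deg2rad(t))
    pl=np.array([.5811,.2248,.026])  # plate centre est = grasp - 1.8mm along plate x
    p=pl+[0,0,.009]-M@[0,0,.047]
    print(t,'tool z',M[:,2],ik(p,M,SE));rel(p,M)
p=read_camera('scene')
print([ (d['confidence'],np.array(d['point'])) for d in mark_of(p,'drawplate')])
E
```

```text
[0.5821 0.2243 0.079 ] [0.6886 0.1261 0.5278] 0.05981470647600333
20 tool z [-0.325   0.1065 -0.9397] (np.float64(1.541200500554396e-11), array([ 0.1684,  0.8873,  1.1933,  0.1633,  1.375 , -1.143 ]))
t 10.1 shift mm [-15.    0.2  -0.2] rot deg [ 0.04 20.    0.01]
-20 tool z [ 0.325  -0.1065 -0.9397] (np.float64(3.826730893893488e-13), array([ 0.3481,  0.6643,  1.7087, -0.4303,  0.5303, -0.5591]))
t 10.1 shift mm [17.2  0.2 -0.2] rot deg [  0.04 -20.    -0.01]
[(0.67, array([0.6837, 0.3413, 0.0021])), (0.65, array([0.1851, 0.308 , 0.0029])), (0.57, array([0.5835, 0.2289, 0.0272]))]
```

arm_command:
  series:
    - {"x":-5,"y":0.2,"z":-0.2,"rx":0,"ry":6.7,"rz":0}
    - {"x":-10,"y":0.2,"z":-0.2,"rx":0,"ry":13.4,"rz":0}
    - {"x":-15,"y":0.2,"z":-0.2,"rx":0,"ry":20,"rz":0}
    - {"x":-15,"y":0.2,"z":-0.2,"rx":0,"ry":20,"rz":0}
    - {"x":-15,"y":0.2,"z":-0.2,"rx":0,"ry":20,"rz":0}
    - {"x":-15,"y":0.2,"z":-0.2,"rx":0,"ry":20,"rz":0}

```text
time: 10.8
tool_pos: [0.5957, 0.2202, 0.0792]
tool_rot: [3.141, -0.348, 2.826]
contact_force: [0.6, -0.3, 0.1]
opening: 0.0601
grip_force: 0.0
```

arm_command:
  series:
    - {"x":0,"y":0,"z":0,"rx":0,"ry":0,"rz":0}
    - {"x":0,"y":0,"z":0,"rx":0,"ry":0,"rz":0}
    - {"x":0,"y":0,"z":0,"rx":0,"ry":0,"rz":0}
    - {"x":0,"y":0,"z":0,"rx":0,"ry":0,"rz":0}
    - {"x":0,"y":0,"z":0,"rx":0,"ry":0,"rz":0}
  hand: 30
  squeeze: 10

```text
time: 11.3
tool_pos: [0.5961, 0.2201, 0.0796]
tool_rot: [3.14, -0.35, 2.826]
contact_force: [-1.1, 1.5, 4.2]
opening: 0.0441
grip_force: 10.0
```

```bash
python3 - <<'E'
from kin import *
s=observe();print(s['tool_pos'],s['tool_rot'],s['contact_force'],s['opening'],s['grip_force'])
Rt=R.from_euler('xyz',s['tool_rot']).as_matrix();g=s['tool_pos']+Rt@[0,0,.047];print('grasp pt',g,'rel plate',R.from_euler('z',-.3166).as_matrix().T@(g-[.5811,.2248,.026]))
print('tool z tilt',np.rad2deg(np.arccos(-Rt[2,2])))
print('up160 in tool',Rt.T@[0,0,160])
E
```

```text
[0.5961 0.2201 0.0796] [ 3.1405 -0.3495  2.8256] [-1.0735  1.5081  4.2157] 0.04406672585548812 9.988382756710052
grasp pt [0.5808 0.2251 0.0355] rel plate [-0.0004  0.0002  0.0095]
tool z tilt 20.02540278587664
up160 in tool [  54.7896    0.1665 -150.3265]
```

arm_command:
  series:
    - {"x":0,"y":0,"z":0,"rx":0,"ry":0,"rz":0}
    - {"x":0,"y":0,"z":0,"rx":0,"ry":0,"rz":0}
    - {"x":0,"y":0,"z":0,"rx":0,"ry":0,"rz":0}
    - {"x":7,"y":0,"z":-19,"rx":0,"ry":0,"rz":0}
    - {"x":20,"y":0,"z":-56,"rx":0,"ry":0,"rz":0}
    - {"x":36,"y":0,"z":-98,"rx":0,"ry":0,"rz":0}
    - {"x":54.8,"y":0,"z":-150,"rx":0,"ry":0,"rz":0}
    - {"x":54.8,"y":0,"z":-150,"rx":0,"ry":0,"rz":0}
    - {"x":54.8,"y":0,"z":-150,"rx":0,"ry":0,"rz":0}
  squeeze: 55

```text
time: 12.2
tool_pos: [0.5967, 0.2195, 0.2393]
tool_rot: [3.14, -0.346, 2.825]
contact_force: [-0.5, -0.0, -5.4]
opening: 0.0431
grip_force: 55.0
```

```bash
cat >> kin.py <<'E'
GX,GZ=-.0004,.0095;T=np.deg2rad(20)
def go(x,y,z,pitch=0,yawd=0):
    p,M=pose_b(T,GX,x/1e3,y/1e3,z/1e3,GZ);rel(p,M)
def st():
    s=observe();Rt=R.from_euler('xyz',s['tool_rot']).as_matrix();M=Rt@ry(-T)
    Rp=M@np.diag([-1.,1,-1]);g=s['tool_pos']+Rt@[0,0,.047]
    o=g-Rp@[GX,0,GZ]
    W=s['contact_force']-[0,0,-4.5]
    print('plate rel peg',(Rs.T@(o-PEG)*1e3).round(2),'rot',R.from_matrix(Rs.T@Rp).as_rotvec(degrees=True).round(2),'F(slot, less weight)',(Rs.T@W).round(1),'T',(Rs.T@s['torque']).round(2),'t',s['time'],round(s['opening']*1e3,1),round(s['grip_force'],1))
E
python3 - <<'E'
from kin import *
st();go(-35,0,50);print(observe()['contact_force'])
E
```

```text
plate rel peg [-30.69 221.51  72.22] rot [ -5.28  39.58 -14.66] F(slot, less weight) [-1.  -0.  -0.3] T [-0.02 -0.49  0.08] t 12.2 43.1 55.0
t 12.2 shift mm [ -37.3 -216.7   10. ] rot deg [  0.06 -39.58 -15.58]
[-0.5257 -0.008  -5.3816]
```

arm_command:
  series:
    - {"x":-6,"y":-36,"z":-3,"rx":0,"ry":-6.5,"rz":-2.6}
    - {"x":-12,"y":-72,"z":-5,"rx":0,"ry":-13.2,"rz":-5.2}
    - {"x":-18,"y":-108,"z":-5,"rx":0,"ry":-19.8,"rz":-7.8}
    - {"x":-24,"y":-144,"z":-3,"rx":0,"ry":-26.4,"rz":-10.4}
    - {"x":-30,"y":-180,"z":3,"rx":0,"ry":-33,"rz":-13}
    - {"x":-37.3,"y":-216.7,"z":10,"rx":0,"ry":-39.6,"rz":-15.6}
    - {"x":-37.3,"y":-216.7,"z":10,"rx":0,"ry":-39.6,"rz":-15.6}
    - {"x":-37.3,"y":-216.7,"z":10,"rx":0,"ry":-39.6,"rz":-15.6}
    - {"x":-37.3,"y":-216.7,"z":10,"rx":0,"ry":-39.6,"rz":-15.6}
    - {"x":-37.3,"y":-216.7,"z":10,"rx":0,"ry":-39.6,"rz":-15.6}

```text
time: 13.2
tool_pos: [0.5593, 0.0047, 0.216]
tool_rot: [3.14, 0.346, 3.092]
contact_force: [0.7, -0.3, -5.0]
opening: 0.0432
grip_force: 55.0
```

```bash
sed -i 's/^from fit import/from kin import/; s/^where.*/st();go(-35,0,22)/' look.py; python3 look.py pics/h3.png
```

```text
plate rel peg [-35.87   1.05  49.38] rot [0.11 0.2  0.03] F(slot, less weight) [ 0.3 -0.3 -0.8] T [ 0.    0.45 -0.06] t 13.2 43.2 55.0
t 13.2 shift mm [-10.1  -1.   25.4] rot deg [ 0.1  -0.2   0.06]
[264 175]
eye 0.55 [-3.8  2.9 53.3] [290.3 192.7]
slot_end 0.64 [28.9 -0.6 56.6] [295.5 191. ]
slot_end 0.53 [ 0.6  6.4 -1.4] [299.  208.3]
drawplate 0.54 [-33.6   3.3  47.1] [285.5 195.5]
[227 126]
eye 0.61 [-0.7  2.  54.1] [251.8 148.3]
slot_end 0.52 [30.6 -0.5 54.1] [253.2 139. ]
drawplate 0.45 [-36.9  -0.1  50.1] [251.8 158.5]
```

View pics/h3.png

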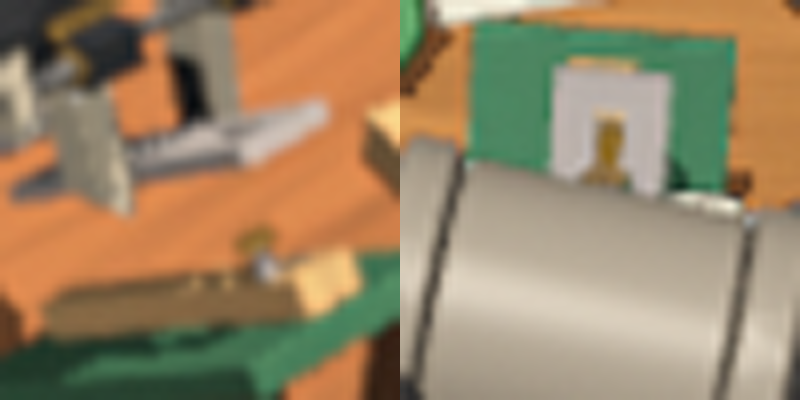

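The plate hovers parallel to the strip. In the top half-view the peg's brass shows through the keyhole at about (205,150). Descending to just above the head.

arm_command:
  series:
    - {"x":-5,"y":-0.5,"z":12,"rx":0,"ry":0,"rz":0}
    - {"x":-10.1,"y":-1,"z":25.4,"rx":0.1,"ry":-0.2,"rz":0.06}
    - {"x":-10.1,"y":-1,"z":25.4,"rx":0.1,"ry":-0.2,"rz":0.06}
    - {"x":-10.1,"y":-1,"z":25.4,"rx":0.1,"ry":-0.2,"rz":0.06}
    - {"x":-10.1,"y":-1,"z":25.4,"rx":0.1,"ry":-0.2,"rz":0.06}

```text
time: 14.1
tool_pos: [0.5767, 0.002, 0.1959]
tool_rot: [-3.141, 0.349, 3.09]
contact_force: [0.2, -0.5, -4.3]
opening: 0.0432
grip_force: 55.0
```

```bash
sed -i 's/go(-35,0,22)/go(-35,0,15)/' look.py; python3 look.py pics/h4.png
```

```text
plate rel peg [-35.18  -0.83  22.61] rot [-0.05 -0.02 -0.04] F(slot, less weight) [ 0.3 -0.5  0.1] T [ 0.01  0.48 -0.04] t 14.1 43.2 55.0
t 14.1 shift mm [-2.8  0.8  7.1] rot deg [-0.03  0.02 -0.05]
[264 175]
eye 0.68 [-4.2  0.4 25.7] [293.2 201.3]
slot_end 0.67 [28.7 -1.2 27.6] [299.2 199.9]
drawplate 0.65 [-34.   -0.1  20.4] [288.  203.7]
[227 126]
eye 0.57 [-0.1 -0.7 26.5] [253. 145.]
slot_end 0.54 [29.4 -4.2 24.8] [254.6 136.2]
drawplate 0.5 [-33.5  -1.3  24.7] [252.6 154.5]
```

View pics/h4.png

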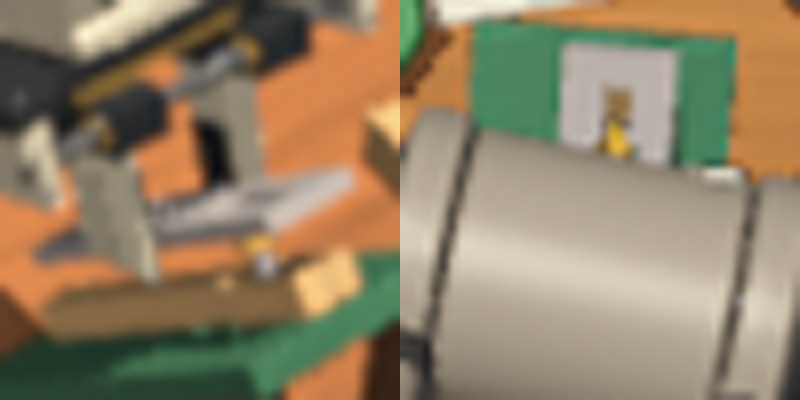

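Scene half: the peg head is right under the front of the plate at about (258,245). Top half: the head is visible through the eye at (215,140). Now I probe down gently.

arm_command:
  series:
    - {"x":-1.4,"y":0.8,"z":3.5,"rx":0,"ry":0,"rz":0}
    - {"x":-2.0,"y":0.8,"z":5.2,"rx":0,"ry":0,"rz":0}
    - {"x":-2.4,"y":0.8,"z":6.4,"rx":0,"ry":0,"rz":0}
    - {"x":-2.4,"y":0.8,"z":6.4,"rx":0,"ry":0,"rz":0}

```text
time: 14.9
tool_pos: [0.5813, 0.0026, 0.1906]
tool_rot: [-3.141, 0.349, 3.09]
contact_force: [0.4, 0.9, -3.9]
opening: 0.0431
grip_force: 55.0
```

```bash
python3 -c "
from kin import *
st();go(-35,0,12)"
```

```text
plate rel peg [-35.15  -0.01  15.63] rot [-0.05 -0.02 -0.04] F(slot, less weight) [0.7 0.9 0.3] T [ 0.03  0.48 -0.04] t 14.9 43.1 55.0
t 14.9 shift mm [-1.4 -0.   3.4] rot deg [-0.03  0.02 -0.05]
```

arm_command:
  series:
    - {"x":-0.5,"y":0,"z":1.3,"rx":0,"ry":0,"rz":0}
    - {"x":-0.9,"y":0,"z":2.4,"rx":0,"ry":0,"rz":0}
    - {"x":-1.3,"y":0,"z":3.5,"rx":0,"ry":0,"rz":0}
    - {"x":-1.3,"y":0,"z":3.5,"rx":0,"ry":0,"rz":0}

```text
time: 15.3
tool_pos: [0.5837, 0.0025, 0.1879]
tool_rot: [-3.141, 0.35, 3.09]
contact_force: [0.0, -0.2, -4.4]
opening: 0.0428
grip_force: 55.0
```

```bash
python3 -c "
from kin import *
st();go(-35,0,8);go(-35,0,4)"
```

```text
plate rel peg [-34.98  -0.03  12.01] rot [-0.05 -0.04 -0.04] F(slot, less weight) [ 0.1 -0.2  0.1] T [ 0.06  0.43 -0.08] t 15.3 42.8 55.0
t 15.3 shift mm [-1.4 -0.   3.8] rot deg [-0.03  0.04 -0.05]
t 15.3 shift mm [-2.8 -0.   7.5] rot deg [-0.03  0.04 -0.05]
```

Still free: the head is inside the eye. Continuing.

arm_command:
  series:
    - {"x":-0.6,"y":0,"z":1.5,"rx":0,"ry":0,"rz":0}
    - {"x":-1.0,"y":0,"z":2.8,"rx":0,"ry":0,"rz":0}
    - {"x":-1.4,"y":0,"z":3.8,"rx":0,"ry":0,"rz":0}
    - {"x":-1.4,"y":0,"z":3.8,"rx":0,"ry":0,"rz":0}

```text
time: 15.7
tool_pos: [0.5863, 0.0024, 0.1848]
tool_rot: [-3.141, 0.35, 3.09]
contact_force: [-0.4, 0.1, -4.2]
opening: 0.0432
grip_force: 55.0
```

```bash
python3 -c "
from kin import *
st();go(-35,0,5);go(-35,0,2.5)"
```

```text
plate rel peg [-34.98  -0.02   7.95] rot [-0.05 -0.03 -0.04] F(slot, less weight) [-0.1  0.   0.5] T [-0.03  0.42 -0.05] t 15.7 43.2 55.0
t 15.7 shift mm [-1.  -0.   2.8] rot deg [-0.03  0.03 -0.05]
t 15.7 shift mm [-1.9 -0.   5.1] rot deg [-0.03  0.03 -0.05]
```

arm_command:
  series:
    - {"x":-0.5,"y":0,"z":1.4,"rx":0,"ry":0,"rz":0}
    - {"x":-1.0,"y":0,"z":2.8,"rx":0,"ry":0,"rz":0}
    - {"x":-1.5,"y":0,"z":4.2,"rx":0,"ry":0,"rz":0}
    - {"x":-1.9,"y":0,"z":5.1,"rx":0,"ry":0,"rz":0}
    - {"x":-1.9,"y":0,"z":5.1,"rx":0,"ry":0,"rz":0}

```text
time: 16.2
tool_pos: [0.5899, 0.0022, 0.1807]
tool_rot: [-3.141, 0.35, 3.09]
contact_force: [-0.6, -0.4, -4.9]
opening: 0.0433
grip_force: 55.0
```

```bash
python3 -c "
from kin import *
st();go(-35,0,0)"
```

```text
plate rel peg [-34.91  -0.03   2.51] rot [-0.05 -0.04 -0.04] F(slot, less weight) [-0.7 -0.4  0.1] T [-0.01  0.51 -0.07] t 16.2 43.3 55.0
t 16.2 shift mm [-0.8 -0.   2.4] rot deg [-0.03  0.04 -0.05]
```

Now touch the strip, in small steps.

arm_command:
  series:
    - {"x":-0.4,"y":0,"z":1.0,"rx":0,"ry":0,"rz":0}
    - {"x":-0.7,"y":0,"z":1.9,"rx":0,"ry":0,"rz":0}
    - {"x":-0.7,"y":0,"z":1.9,"rx":0,"ry":0,"rz":0}

```text
time: 16.5
tool_pos: [0.5912, 0.0021, 0.1792]
tool_rot: [-3.141, 0.35, 3.09]
contact_force: [-0.0, 1.8, -3.7]
opening: 0.0435
grip_force: 55.0
```

```bash
python3 -c "
from kin import *
st()"
```

```text
plate rel peg [-34.89  -0.05   0.54] rot [-0.05 -0.04 -0.04] F(slot, less weight) [0.4 1.8 0.7] T [0.05 0.53 0.  ] t 16.5 43.5 55.0
```

arm_command:
  series:
    - {"x":-0.2,"y":0,"z":0.5,"rx":0,"ry":0,"rz":0}
    - {"x":-0.3,"y":0,"z":0.9,"rx":0,"ry":0,"rz":0}
    - {"x":-0.3,"y":0,"z":0.9,"rx":0,"ry":0,"rz":0}

```text
time: 16.8
tool_pos: [0.5917, 0.0021, 0.1785]
tool_rot: [-3.141, 0.35, 3.09]
contact_force: [0.1, -0.1, -5.1]
opening: 0.0431
grip_force: 55.0
```

```bash
python3 -c "
from kin import *
st()"
```

```text
plate rel peg [-34.89  -0.02  -0.34] rot [-0.05 -0.04 -0.04] F(slot, less weight) [-0.3 -0.1 -0.5] T [ 0.03  0.48 -0.02] t 16.8 43.1 55.0
```

arm_command:
  series:
    - {"x":-0.2,"y":0,"z":0.5,"rx":0,"ry":0,"rz":0}
    - {"x":-0.4,"y":0,"z":1.0,"rx":0,"ry":0,"rz":0}
    - {"x":-0.4,"y":0,"z":1.0,"rx":0,"ry":0,"rz":0}

```text
time: 17.1
tool_pos: [0.5923, 0.002, 0.178]
tool_rot: [-3.141, 0.35, 3.09]
contact_force: [-4.7, -0.1, 0.3]
opening: 0.043
grip_force: 55.0
```

```bash
python3 -c "
from kin import *
st()"
```

```text
plate rel peg [-34.8   -0.04  -1.09] rot [-0.05 -0.04 -0.03] F(slot, less weight) [-0.5 -0.3  6.7] T [-0.06  0.79  0.05] t 17.1 43.0 55.0
```

The plate is on the strip: 6.7 N at z ≈ -1 mm. Now press slightly and slide down the slope in steps.

arm_command:
  series:
    - {"x":-0.15,"y":0,"z":0.4,"rx":0,"ry":0,"rz":0}
    - {"x":-0.15,"y":0,"z":0.4,"rx":0,"ry":0,"rz":0}
    - {"x":2.1,"y":0,"z":1.2,"rx":0,"ry":0,"rz":0}
    - {"x":4.5,"y":0,"z":2.1,"rx":0,"ry":0,"rz":0}
    - {"x":6.9,"y":0,"z":3.0,"rx":0,"ry":0,"rz":0}
    - {"x":9.2,"y":0,"z":3.8,"rx":0,"ry":0,"rz":0}
    - {"x":9.2,"y":0,"z":3.8,"rx":0,"ry":0,"rz":0}

```text
time: 17.8
tool_pos: [0.5864, 0.0022, 0.1731]
tool_rot: [-3.141, 0.355, 3.09]
contact_force: [-4.1, 0.4, 7.7]
opening: 0.0436
grip_force: 55.0
```

```bash
python3 -c "
from kin import *
st()"
```

```text
plate rel peg [-42.11  -0.16  -1.11] rot [-0.07 -0.35 -0.02] F(slot, less weight) [ 4.7  0.2 12. ] T [-0.01  0.38 -0.01] t 17.8 43.6 55.0
```

arm_command:
  series:
    - {"x":1.9,"y":0,"z":0.6,"rx":0,"ry":0,"rz":0}
    - {"x":3.8,"y":0,"z":1.2,"rx":0,"ry":0,"rz":0}
    - {"x":5.7,"y":0,"z":1.9,"rx":0,"ry":0,"rz":0}
    - {"x":7.5,"y":0,"z":2.6,"rx":0,"ry":0,"rz":0}
    - {"x":7.5,"y":0,"z":2.6,"rx":0,"ry":0,"rz":0}

```text
time: 18.3
tool_pos: [0.5804, 0.0026, 0.1681]
tool_rot: [-3.141, 0.355, 3.09]
contact_force: [-3.1, -0.1, 6.6]
opening: 0.0432
grip_force: 55.0
```

```bash
python3 -c "
from kin import *
st();print(observe()['qvel'])"
```

```text
plate rel peg [-50.01  -0.15  -1.1 ] rot [-0.07 -0.36 -0.02] F(slot, less weight) [ 4.8 -0.3 10.4] T [0.04 0.35 0.01] t 18.3 43.2 55.0
[-0.0004  0.0007 -0.0013 -0.0008  0.006   0.0015]
```

arm_command:
  series:
    - {"x":1.9,"y":0,"z":0.7,"rx":0,"ry":0,"rz":0}
    - {"x":3.8,"y":0,"z":1.4,"rx":0,"ry":0,"rz":0}
    - {"x":5.7,"y":0,"z":2.1,"rx":0,"ry":0,"rz":0}
    - {"x":7.5,"y":0,"z":2.7,"rx":0,"ry":0,"rz":0}
    - {"x":8.5,"y":0,"z":3.1,"rx":0,"ry":0,"rz":0}
    - {"x":8.5,"y":0,"z":3.1,"rx":0,"ry":0,"rz":0}

```text
time: 18.9
tool_pos: [0.5737, 0.0029, 0.1624]
tool_rot: [-3.141, 0.356, 3.09]
contact_force: [-2.4, 0.6, 7.1]
opening: 0.0428
grip_force: 55.0
```

```bash
python3 -c "
from kin import *
st()"
```

```text
plate rel peg [-58.73  -0.16  -1.1 ] rot [-0.08 -0.39 -0.02] F(slot, less weight) [ 5.6  0.5 10.4] T [-0.03  0.26 -0.01] t 18.9 42.8 55.0
```

arm_command:
  series:
    - {"x":0.7,"y":0,"z":0.3,"rx":0,"ry":0,"rz":0}
    - {"x":1.4,"y":0,"z":0.5,"rx":0,"ry":0,"rz":0}
    - {"x":2.0,"y":0,"z":0.7,"rx":0,"ry":0,"rz":0}
    - {"x":2.0,"y":0,"z":0.7,"rx":0,"ry":0,"rz":0}

```text
time: 19.3
tool_pos: [0.5721, 0.003, 0.1611]
tool_rot: [-3.141, 0.356, 3.09]
contact_force: [-2.8, -0.4, 8.6]
opening: 0.0432
grip_force: 55.0
```

```bash
python3 -c "
from kin import *
st()"
```

```text
plate rel peg [-60.78  -0.17  -1.11] rot [-0.08 -0.39 -0.02] F(slot, less weight) [ 6.3 -0.6 11.8] T [-0.02  0.25 -0.06] t 19.3 43.2 55.0
```

arm_command:
  series:
    - {"x":0.5,"y":0,"z":0.2,"rx":0,"ry":0,"rz":0}
    - {"x":1.0,"y":0,"z":0.3,"rx":0,"ry":0,"rz":0}
    - {"x":1.4,"y":0,"z":0.4,"rx":0,"ry":0,"rz":0}
    - {"x":1.4,"y":0,"z":0.4,"rx":0,"ry":0,"rz":0}

```text
time: 19.7
tool_pos: [0.5712, 0.003, 0.1604]
tool_rot: [-3.141, 0.357, 3.09]
contact_force: [-1.0, 0.6, 7.9]
opening: 0.0432
grip_force: 55.0
```

```bash
python3 -c "
from kin import *
st()"
```

```text
plate rel peg [-61.94  -0.18  -1.1 ] rot [-0.08 -0.43 -0.02] F(slot, less weight) [ 7.2  0.5 10.2] T [ 0.02  0.17 -0.01] t 19.7 43.2 55.0
```

arm_command:
  series:
    - {"x":0.5,"y":0,"z":0.2,"rx":0,"ry":0,"rz":0}
    - {"x":1.0,"y":0,"z":0.3,"rx":0,"ry":0,"rz":0}
    - {"x":1.4,"y":0,"z":0.4,"rx":0,"ry":0,"rz":0}
    - {"x":1.4,"y":0,"z":0.4,"rx":0,"ry":0,"rz":0}

```text
time: 20.1
tool_pos: [0.5709, 0.003, 0.1602]
tool_rot: [-3.141, 0.359, 3.09]
contact_force: [0.3, 1.1, 9.2]
opening: 0.0431
grip_force: 55.0
```

```bash
python3 -c "
from kin import *
st()"
```

```text
plate rel peg [-62.05  -0.22  -1.09] rot [-0.09 -0.58 -0.02] F(slot, less weight) [ 9.   1.1 10.4] T [ 0.14 -0.24 -0.05] t 20.1 43.1 55.0
```

It stopped at x = -62.05 with the slope force rising, so the plate is home. Unload, open and retreat along the tool.

arm_command:
  series:
    - {"x":-0.4,"y":0,"z":-0.6,"rx":0,"ry":0,"rz":0}
    - {"x":-0.8,"y":0,"z":-1.2,"rx":0,"ry":0,"rz":0}
    - {"x":-0.8,"y":0,"z":-1.2,"rx":0,"ry":0,"rz":0}
  squeeze: 20

```text
time: 20.4
tool_pos: [0.5709, 0.003, 0.1602]
tool_rot: [-3.141, 0.357, 3.09]
contact_force: [7.1, 0.5, 0.3]
opening: 0.0434
grip_force: 20.0
```

```bash
python3 -c "
from kin import *
st()"
```

```text
plate rel peg [-62.22  -0.2   -1.  ] rot [-0.08 -0.45 -0.02] F(slot, less weight) [ 8.6  0.9 -0.9] T [ 0.17 -0.72 -0.02] t 20.4 43.4 20.0
```

arm_command:
  series:
    - {"x":0,"y":0,"z":0,"rx":0,"ry":0,"rz":0}
    - {"x":0,"y":0,"z":0,"rx":0,"ry":0,"rz":0}
    - {"x":0,"y":0,"z":0,"rx":0,"ry":0,"rz":0}
    - {"x":0,"y":0,"z":0,"rx":0,"ry":0,"rz":0}
  hand: 58

```text
time: 20.8
tool_pos: [0.5682, 0.0033, 0.1583]
tool_rot: [-3.141, 0.349, 3.09]
contact_force: [-0.0, -0.4, -0.1]
opening: 0.0578
grip_force: 0.0
```

arm_command:
  series:
    - {"x":0,"y":0,"z":-10,"rx":0,"ry":0,"rz":0}
    - {"x":0,"y":0,"z":-30,"rx":0,"ry":0,"rz":0}
    - {"x":0,"y":0,"z":-60,"rx":0,"ry":0,"rz":0}
    - {"x":0,"y":0,"z":-95,"rx":0,"ry":0,"rz":0}
    - {"x":20,"y":40,"z":-110,"rx":0,"ry":0,"rz":0}
    - {"x":40,"y":85,"z":-110,"rx":0,"ry":0,"rz":0}
    - {"x":50,"y":130,"z":-110,"rx":0,"ry":0,"rz":0}
    - {"x":60,"y":175,"z":-110,"rx":0,"ry":0,"rz":0}
    - {"x":70,"y":220,"z":-110,"rx":0,"ry":0,"rz":0}
    - {"x":70,"y":220,"z":-110,"rx":0,"ry":0,"rz":0}
    - {"x":70,"y":220,"z":-110,"rx":0,"ry":0,"rz":0}

```text
time: 21.9
tool_pos: [0.4757, 0.2293, 0.2381]
tool_rot: [-3.141, 0.35, 3.093]
contact_force: [0.5, 0.4, 0.1]
opening: 0.0578
grip_force: 0.0
```

```bash
python3 - <<'E'
from kin import *
s=observe();print(s['tool_pos'],s['contact_force'],s['time'])
ps=[read_camera(c) for c in('scene','top')]
p=ps[1]
for q in('eye','slot_end','drawplate'):
  for p in ps:
    for d in mark_of(p,q):
        v=Rs.T@(np.array(d['point'])-PEG)*1000
        if np.linalg.norm(v)<150: print(q,d['confidence'],v.round(1))
out=[]
for p in ps:
    u=proj(p,PEG+Rs@[-.07,0,0])[0].astype(int);out.append(cv2.resize(p['pixels'][u[1]-35:u[1]+35,u[0]-35:u[0]+35],(400,400),interpolation=cv2.INTER_CUBIC))
cv2.imwrite('pics/end.png',np.hstack(out))
c=proj(ps[1],PEG+Rs@[-.062,0,.008])[0]
def pl(v): return boxpts([-.08,.08],[-.022,.022],[0,.008])@slotR(v[2]).T+np.array([v[0],v[1],0])+[0,0,PEG[2]+(Rs@[-.062,0,0])[2]]
for p in ps:
    c=proj(p,PEG+Rs@[-.062,0,.008])[0]
    for d in trace(p,'drawplate'):
        if np.hypot(*(np.argwhere(d['pixels']).mean(0)[::-1]-c))<12:
            x0=PEG+Rs@[-.062,0,0];v,f=fit([p],[hullof(d['pixels'])],pl,[x0[0],x0[1],-.05],[.003,.003,.05]);print('fit',v,f,Rs.T@(np.r_[v[:2],x0[2]]-PEG))
E
```

```text
[0.4757 0.2293 0.2381] [0.5357 0.387  0.0559] 21.9
eye 0.53 [-27.9   0.3  -1. ]
eye 0.36 [ 1.6  5.9 -1.6]
eye 0.61 [-30.2  -1.8   1.8]
slot_end 0.64 [ 1.6 -2.8  5.6]
slot_end 0.81 [ 1.7 -1.2  2.9]
drawplate 0.77 [-60.4   2.8   0.2]
drawplate 0.56 [-60.    0.1  -0.2]
drawplate 0.36 [ 1.7 -3.6  2.5]
fit [ 0.5955  0.0033 -0.1285] 0.16857440166493232 [-0.0603  0.0014 -0.0014]
fit [ 0.5956  0.0025 -0.0657] 0.11426241391808623 [-0.0602  0.0006 -0.0015]
```

View pics/end.png

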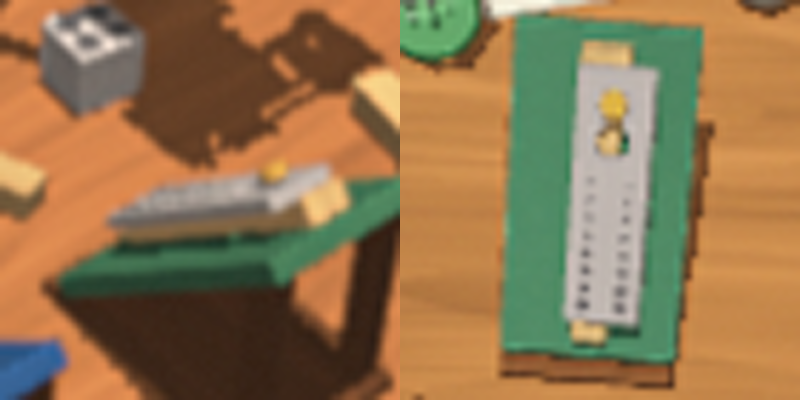

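The end picture shows the plate flat on the strip and parallel to the board to within about half a degree. The brass head is at the top end of the slot (212,103 of the right half) and the open eye is below it. The robot is clear of everything.

```bash
python3 -c "
from cell import *
print(hand_in())"
```

```text
the job is handed in; nothing more can be done
None
```

The drawplate hangs fully home on the green easel's peg: it lies flat and points straight down the board to within about half a degree. It met the peg at the slot end with about 9 N along the slope, and I handed the job in at about 22 s.

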